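Move the air-line stop cap to the other bench outlet

ROBOT

A 7-joint arm with a two-finger parallel gripper is mounted at the origin on the work surface. World frame = base frame: x ahead of the robot, y to its left, z up, the work surface at z = 0. Lengths are in m, angles in degrees, forces in N, time in s.
With the tool pointing down it reaches from about 0.4 to 0.75 m from the base axis. Payload 19.5 kg.
Tool frame: the origin (TCP) lies at the very end of the fingers, on their centre line; the grasp point (between the pads) lies 19 mm behind it; z points along the fingers, x is the direction in which the jaws open and shut, and the axes are right-handed (so a half turn about z gives the same grasp; the last joint's range is limited). The gripper opens to 85 mm and grips with 20 to 120 N. Pads are 22 mm wide; open, the fingers measure 114 mm over their backs; the gripper's body (76 mm by 85 mm) begins 54 mm behind the grasp point. The pads swing forward as they close: fully open they stand 13 mm farther back than shut.
Start: joints at [-74.181, 40.479, -1.581, 85.061, 1.261, 54.483, -4.326], TCP at [0.18, 0.546, 0.231] pointing down, gripper open.
Joint ranges: [-155.06, 155.06], [-18.47, 123.98], [-90, 86.84], [0, 140.48], [-83.41, 263.41], [0, 116], [-161.91, 161.91]. Speed limits (degrees/s): [108.29, 108.29, 147.25, 147.25, 172.46, 172.46, 172.46].

INTERFACE

Orientations are given as [roll, pitch, yaw] about the fixed x, y, z axes, in that order (R = Rz(yaw) Ry(pitch) Rx(roll)).
In Python, from plant import * gives the robot as it stands. The module is installed in compiled form; this text tells all that it offers.
- The arm moves only by the shell command python3 -m jog 'ROWS' [FORCE]. ROWS is a JSON object of lists of equal length, an entry for each row: "rotation": the turn, a rotation vector about the tool's x, y, z in degrees, a list of three; "linear": the shift along the tool's x, y, z in mm, a list of three; "hand": the finger opening in mm, from 0 to 85.4. A call has exactly 8 rows; each row shifts and turns the commanded pose from where the row before left it, along the tool's axes as they then stand; what a row does not reach is not made up. A row lasts 1/8 s, in which the tool goes at most 62.5 mm and 10.7 degrees, less where a joint would pass 70% of its speed; a pose out of reach is approached as far as the arm can. A call with a gripper value outside its range is refused whole. The fingers move at their own pace and stop on an object; FORCE is the grip in N (left out, the last holds). Time passes only in rows, so rows that do not move let the fingers close, or fill a call up. It gives the time, the measured TCP pose, the force and the opening at its end, in the units of the state.
- get_state(): the state, without advancing time (a new reading comes with each control period).
- get_image(name): name is "side" or "top"; returns the picture (480x640x3 uint8, blue, green, red); there is no depth.
- camera_params(name): a dict with "K" (3x3 intrinsics, pixels), "extrinsics" (4x4, takes a point from world to camera coordinates). Camera axes: x right, y down, z forward; pixel columns grow to the right and rows downward; lengths in m; the calibration is good to about 2 mm. A picture is of the moment at which its call begins. camera_params takes no time and is no camera call.
- job_done(): hands the job in, once; it reports no verdict.
Trained networks look in the newest picture that a camera, given by its name, has taken for a name from the list of things; names that differ only in an ending like _2 or _b are one class to them, and where a whole thing is asked for, a point or a joint stands for the part that bears it (a point fixed in the world has none). Each returns a list of dicts, best first, with "score" (0 to 1); they miss things now and then, are a little off and sometimes report something else, mostly with a low value. They report only what shows in the picture. A call takes as long as a camera call. They do not tell look-alikes from the thing itself.
- trace(camera, thing): "region" (480x640 bool, what is visible of it) and "uv" ([column, row] in pixels, amid what is visible of it).
- tip_of(camera, thing): "uv" ([column, row] in pixels: a listed point, or the origin of a listed thing).
The state is a dict: "clock": time; "joints": joint angles; "joint_vel": joint speeds; "joint_efforts": joint torques, N m; "tcp_pos": TCP position; "ee_rot": TCP orientation; "ft_force": force on the tool from outside, world axes, zero at the start; "moment": the same for the moment, N m; "width": opening from 0.0 (shut) to 1.0 (fully open).
Only numpy, scipy, OpenCV 4.12 (cv2) and the standard library are available. Lean on these libraries where they do the work, as an engineer would, in place of code of your own. Each camera call takes 0.05 s, during which the arm holds its last target.

TASK

Take the push-fit stop cap off the bench air outlet it is on and close the other, open outlet with it. Its collet ring must be squeezed against the cap all the while the cap is drawn straight off; then push the cap fully home on the other pipe stub, gently and by feel, and let the ring spring back out so that it locks. Do not wrench or ram the parts, do not drop the cap, and leave the tape roll, flute and rasp where they lie.

Things in the scene. Friction and masses are not known exactly. Their poses are not given: they have to be found in the camera images.
- outlet_a: Fixed bench air outlet carrying the cap at the start: grey block 60 x 64 mm, 105 mm high, on a foot plate. Origin under the block's centre on the bench, z up; x is level and runs along its steel pipe stub (diameter 20 mm, axis 75 mm above the bench) from the block out to the stub's tip at x = 135 mm. Block face at x = 30 mm, brass nut (radius 17 mm) to x = 38 mm.
- outlet_b: The open outlet: same make, frame and stub height as outlet_a, but its stub sticks out by a different length each time: the tip lies anywhere from x = 128 to 146 mm and is not measured, so home must be felt. The stub does not move when pushed. Its nose tapers over 3.5 mm to 14 mm wide; a neck (diameter 13 mm) lies 17 to 26 mm behind the tip.
- cap: Loose aluminium stop cap, an eight-sided barrel 48 mm over the flats, 0.19 to 0.33 kg with its ring. Origin on its axis at the mouth; x runs along the axis to the closed end at x = 40 mm. Bore 21 mm wide, 34 mm deep; home = stub tip against the bore's bottom. It starts home on outlet_a: origin at x = 101 mm, z = 75 mm in that frame, axes parallel.
- cap_grip (a point): Point on the cap's axis midway between its closed end and the pressed ring's face (x = 17 mm in the cap's frame). Take the cap across its ends here from above: one finger on the ring's face over the stub, one on the closed end, 51 mm apart with the ring out, 46 mm pressed. Heights above the axis: stub top 10 mm, barrel edge 24 mm, ring edge 27 mm.
- ring (a joint): Black collet ring in front of the cap's mouth (54 mm wide, 5 mm thick): 0 = out, 0.005 m = fully pressed towards the cap; spring 4 N out, 12 N pressed. While it is out, jaws in the stub's neck lock the cap (1.5 mm play); they clear only when it is pressed at least 4.3 mm, and snap in again (ring comes out) only within 1.5 mm of home. Outer face at cap x = -11 mm out, -6 mm pressed.
- tape: Paper tape roll lying flat, outer radius 35 mm, 18 mm high; bystander. Origin under its centre.
- flute: Unfinished bamboo flute, 260 mm long, 34 mm thick, lying on the bench along its x; bystander. Origin under its middle.
- rasp: Rasp with a wooden handle, 270 mm long, lying along its x; bystander. Origin under its middle.
Mind the look-alikes: they are no part of the job. There is more than one size of the cap; the job needs the largest.

How it is judged:
By the outcome, as a careful person would: the job done as asked, in the order asked, and still so for the second after the job is handed in, with the robot touching nothing.
It also fails if it takes over 54 s, if anything falls off the work surface, if the arm or the gripper's body presses on something with over 40 N, if the wrist force passes 120 N, or if a joint passes its speed limit or range.

## Working session

There is one attempt and no reset: what is moved stays moved. The work goes in short steps, Python scripts to look and compute and a shell command to move; the robot and the scene stay as the last step left them, time stands still between calls to the robot, and variables do not carry over. Pictures are saved under pics/ and viewed, and the job is handed in when it is done.

```bash
mkdir -p pics
python3 - <<'E'
from plant import *
import cv2
for c in("side","top"):
    cv2.imwrite(f"pics/{c}0.png",get_image(c))
    p=camera_params(c);print(c,p["K"],p["extrinsics"])
for c in("side","top"):
    for t in("outlet_a","cap","cap_grip"):
        print(c,t,[(round(d["score"],2),d["uv"]) for d in tip_of(c,t)])
print(get_state())
E
```

```text
side [[608.1327271    0.         321.87079717]
 [  0.         608.1327271  243.49349611]
 [  0.           0.           1.        ]] [[ 0.99755641 -0.06899094  0.011021   -0.5695763 ]
 [-0.04292587 -0.72969053 -0.68242883  0.06537373]
 [ 0.05512333  0.68028816 -0.73086896  1.30317707]
 [ 0.          0.          0.          1.        ]]
top [[624.97028961   0.         318.16300413]
 [  0.         624.97028961 243.78220855]
 [  0.           0.           1.        ]] [[ 0.02871438 -0.99952351  0.01132405 -0.03383237]
 [-0.996656   -0.02949533 -0.07620268  0.59930794]
 [ 0.07650037 -0.00909807 -0.99702804  1.59676633]
 [ 0.          0.          0.          1.        ]]
side outlet_a [(0.87, [243.4, 209.0]), (0.84, [239.7, 304.3])]
side cap [(0.66, [298.4, 225.2])]
side cap_grip [(0.7, [292.5, 175.7]), (0.57, [293.9, 227.6]), (0.52, [276.5, 166.1])]
top outlet_a [(0.95, [242.4, 320.3]), (0.62, [348.3, 326.6])]
top cap [(0.59, [233.7, 281.8]), (0.58, [276.8, 269.3]), (0.49, [186.1, 289.9])]
top cap_grip [(0.75, [267.2, 273.3]), (0.71, [482.3, 273.7]), (0.67, [229.6, 272.9]), (0.52, [189.8, 286.0])]
{'clock': 0.4, 'joints': array([-74.18176756,  40.48387917,  -1.58031962,  85.06445677,
         1.26066335,  54.4821962 ,  -4.32757073]), 'joint_vel': array([0.0115831 , 0.00425515, 0.14946881, 0.05055316, 0.0578277 ,
       0.05181124, 0.01584993]), 'joint_efforts': array([-3.68464944e-04, -8.82355785e+01,  1.23343930e+00, -2.36209112e+01,
        1.70751225e-02,  2.69741169e-03,  5.50868356e-05]), 'tcp_pos': array([0.17965405, 0.54615431, 0.23121099]), 'ee_rot': array([1.79999024e+02, 1.31729231e-02, 7.17890031e+01]), 'ft_force': array([-0.24863864,  0.30362434, -0.11733108]), 'moment': array([-0.07836766, -0.00089861,  0.00643249]), 'width': 0.9990567111690855}
```

View pics/side0.png

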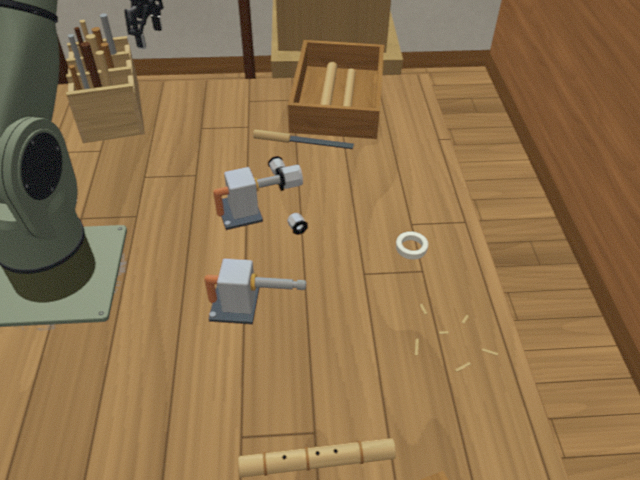

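View pics/top0.png

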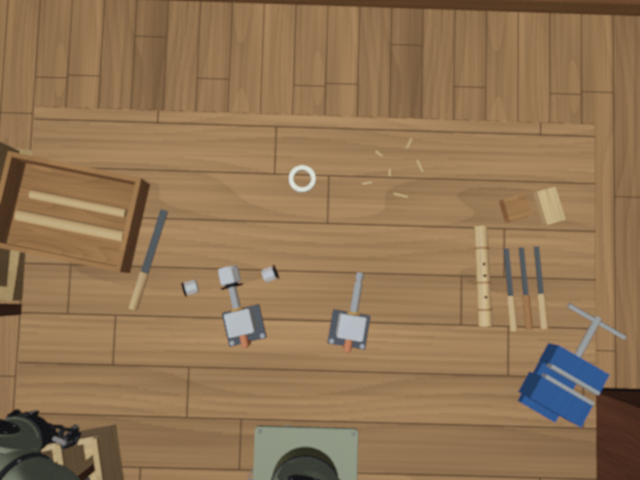

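The top picture shows outlet_a's block at (240,322) and its cap at (229,276). Outlet_b's block is at (351,328) with its bare stub tip at (359,273). The cap candidates are the one on the stub, top (229,276) / side (290,177), and two small loose ones, top (190,288) / side (276,163) and top (269,272) / side (298,224). I choose the one on the stub, which is the largest. Next I check it in a close crop.

Run:
```python
import cv2,numpy as np
t=cv2.imread("pics/top0.png");s=cv2.imread("pics/side0.png")
a=cv2.resize(t[250:360,170:290],(800*120//160//1,550),interpolation=cv2.INTER_CUBIC)
cv2.imwrite("pics/topA.png",cv2.resize(t[255:355,175:295],None,fx=6,fy=6,interpolation=cv2.INTER_CUBIC)[:600])
cv2.imwrite("pics/topB.png",cv2.resize(t[260:360,310:400],None,fx=6,fy=6,interpolation=cv2.INTER_CUBIC))
cv2.imwrite("pics/sideA.png",cv2.resize(s[145:245,205:325],None,fx=6,fy=6,interpolation=cv2.INTER_CUBIC))
cv2.imwrite("pics/sideB.png",cv2.resize(s[240:335,195:325],None,fx=6,fy=6,interpolation=cv2.INTER_CUBIC))
```

```text
(no output)
```

View pics/topA.png

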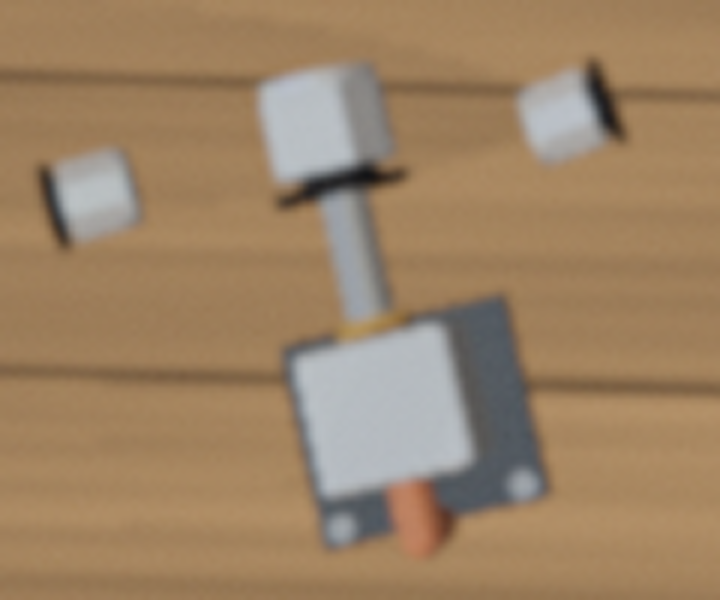

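View pics/topB.png

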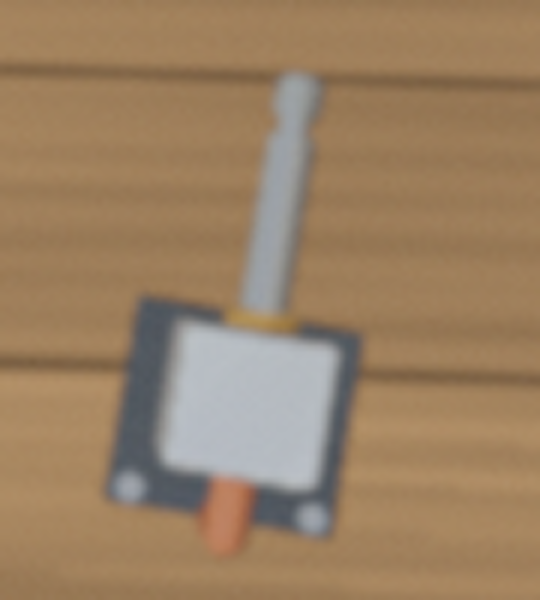

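View pics/sideA.png

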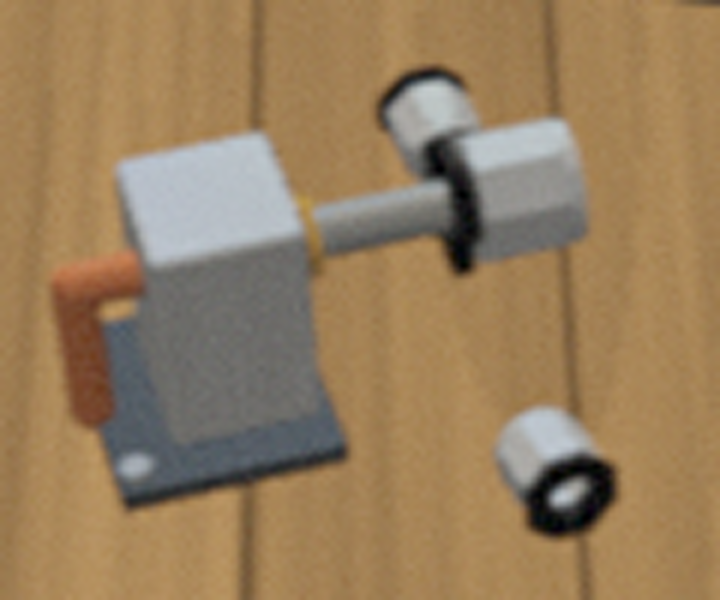

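View pics/sideB.png

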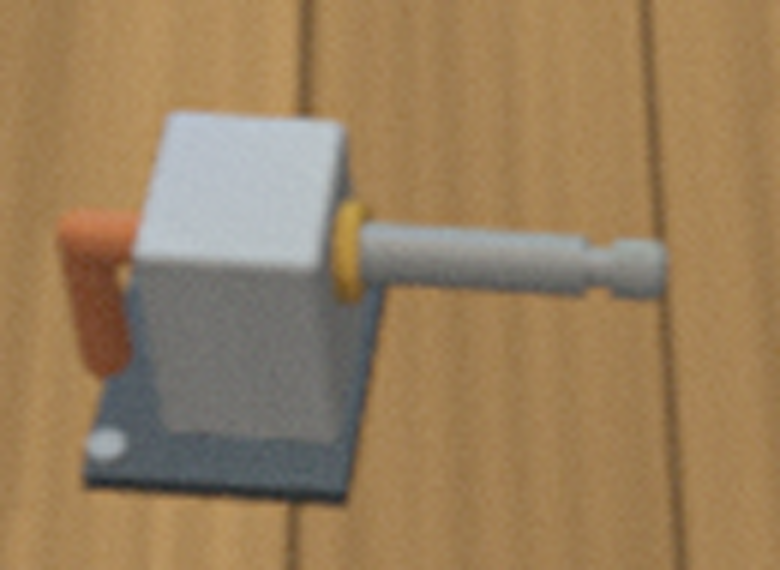

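```bash
cat > h.py <<'E'
import numpy as np,cv2
from plant import *
from scipy.optimize import least_squares
def proj(c,P):
    p=camera_params(c);E=p["extrinsics"];q=np.atleast_2d(P)@E[:3,:3].T+E[:3,3]
    q=q@p["K"].T;return q[:,:2]/q[:,2:]
def W(o,P):
    x,y,a=o;c,s=np.cos(a),np.sin(a);P=np.atleast_2d(P).astype(float)
    return np.c_[x+c*P[:,0]-s*P[:,1],y+s*P[:,0]+c*P[:,1],P[:,2]]
E
python3 - <<'E'
from h import *
C=[(30,32,105),(30,-32,105),(-30,-32,105),(-30,32,105)]
def px(l,o): return (np.array(l)+.5)/6-.5+o
obs={"A":{"top":px([(293,360),(440,322),(473,458),(325,497),(342,188)],(175,255)),
 "side":px([(262,133),(305,243),(150,265),(120,165),(455,205)],(205,145))},
"B":{"top":px([(180,320),(342,345),(322,490),(160,468),(298,75)],(310,260)),
 "side":px([(345,123),(325,270),(135,260),(170,113),(665,268)],(195,240))}}
for k in "AB":
    for cams in(("top","side"),("top",),("side",)):
        def f(v):
            P=np.array(C+[(92.5 if k=="A" else v[3]*1000,0,75)])/1000
            return np.concatenate([(proj(c,W(v[:3],P))-obs[k][c]).ravel() for c in cams])
        r=least_squares(f,[.45,.1,0,.137]);print(k,cams,r.x[:2].round(4),np.degrees(r.x[2]).round(2),r.x[3].round(4),r.fun.round(1))
E
```

```text
A ('top', 'side') [0.396  0.1719] 15.07 0.137 [-0.2 -1.1  1.  -0.9  1.   0.6 -0.   0.3  0.3 -0.3  0.5 -0.9  0.5 -1.6
 -0.1  0.4 -1.5 -0.9 -0.9  0.1]
A ('top',) [0.3953 0.1728] 15.48 0.137 [-0.6 -0.7  0.5 -0.7  0.7  0.7 -0.3  0.6 -0.3 -0. ]
A ('side',) [0.3966 0.17  ] 14.5 0.137 [ 1.  -0.3  0.7 -1.  -0.   0.9 -1.2 -0.5 -0.5  0.9]
B ('top', 'side') [ 0.3936 -0.1039] -7.03 0.1363 [ 1.3 -0.5  0.2 -0.7 -0.  -0.3  1.  -0.6 -0.  -0.3  0.3 -1.  -0.8 -0.3
 -0.5 -0.2 -0.8 -0.8 -0.2 -0.3]
B ('top',) [ 0.3924 -0.1027] -7.24 0.1369 [ 0.8  0.  -0.3 -0.1 -0.6  0.3  0.4 -0.1 -0.3 -0. ]
B ('side',) [ 0.3945 -0.1054] -6.8 0.1358 [ 0.7 -0.5 -0.2  0.2 -0.   0.4 -0.4 -0.2 -0.   0. ]
```

```bash
cat > axis.py <<'E'
from h import *
init={"A":(.396,.1719,np.radians(15.07)),"B":(.3936,-.1039,np.radians(-7.03))}
rng={"A":np.arange(44,86,2),"B":np.arange(44,106,2)}
def mids(c,o,xs,im):
    D=(im[:,:,2].astype(float)-im[:,:,0]);D=cv2.GaussianBlur(D,(0,0),.7)
    out=[]
    for x in xs:
        a,b=proj(c,W(o,np.array([(x-1,0,75),(x+1,0,75)])/1000));d=(b-a)/np.linalg.norm(b-a);n=np.array([-d[1],d[0]]);m=(a+b)/2
        t=np.arange(-10,10.01,.1);q=m+t[:,None]*n
        v=cv2.remap(D,q[:,0].astype(np.float32)[None],q[:,1].astype(np.float32)[None],cv2.INTER_CUBIC)[0]
        lo,hi=v[np.abs(t)<2].mean(),np.median(v[np.abs(t)>6.5]);w=(v<(lo+hi)/2)
        i=len(t)//2
        if not w[i]: continue
        j=i
        while j<len(t)-1 and w[j+1]: j+=1
        k=i
        while k>0 and w[k-1]: k-=1
        out.append((x,*(m+(t[j]+t[k])/2*n),t[j]-t[k]))
    return np.array(out)
if __name__=="__main__":
  for k in "AB":
    ob={c:mids(c,init[k],rng[k],cv2.imread(f"pics/{c}0.png")) for c in("top","side")}
    for c in ob: print(k,c,ob[c][:,3].round(1))
    for cams in(("top",),("side",),("top","side")):
        def f(v):
            o=(init[k][0]-v[0]*np.sin(init[k][2]),init[k][1]+v[0]*np.cos(init[k][2]),init[k][2]+v[1]);r=[]
            for c in cams:
                m=ob[c];P=np.c_[m[:,0],0*m[:,0],0*m[:,0]+75]/1000;p=proj(c,W(o,P));g=np.gradient(p,axis=0);g/=np.linalg.norm(g,axis=1)[:,None]
                e=m[:,1:3]-p;r.append(g[:,0]*e[:,1]-g[:,1]*e[:,0])
            return np.concatenate(r)
        r=least_squares(f,[0,0],loss="soft_l1",f_scale=.2);print(k,cams,"lat mm",(r.x[0]*1e3).round(2),"at x=90:",((r.x[0]+.09*r.x[1])*1e3).round(2),"yaw",np.degrees(init[k][2]+r.x[1]).round(2),"rms",r.fun.std().round(2))
E
python3 axis.py
```

```text
A top [8.  8.1 8.1 8.1 8.  7.9 8.  8.  8.1 8.  8.  7.9 7.9 8.  8.  8.1 7.9 7.9
 7.9 8.1 8.1]
A side [8.8 8.8 8.8 8.8 8.9 8.9 8.8 8.8 9.  8.9 8.8 8.7 8.7 8.7 8.7 8.6 8.5 8.3
 8.  7.7 7.6]
A ('top',) lat mm 1.77 at x=90: 1.94 yaw 15.18 rms 0.04
A ('side',) lat mm 1.01 at x=90: 1.86 yaw 15.61 rms 0.08
A ('top', 'side') lat mm 1.51 at x=90: 1.92 yaw 15.33 rms 0.08
B top [7.7 7.7 7.8 7.8 7.7 7.7 7.7 7.7 7.8 7.8 7.8 7.8 7.8 7.7 7.8 7.7 7.8 7.8
 7.8 7.7 7.7 7.7 7.7 7.6 7.6 7.7 7.7 7.7 7.7 7.6 7.6]
B side [15.1 11.3 10.5 10.4 10.2 10.  10.1 10.1 10.1 10.3 10.3 10.3 10.4 10.2
 10.3 10.3 10.4 10.3 10.2 10.3 10.2 10.1 10.2 10.2 10.2 10.2 10.2 10.3
 10.3 10.2 10.4]
B ('top',) lat mm 1.35 at x=90: -0.61 yaw -8.28 rms 0.03
B ('side',) lat mm 0.41 at x=90: -0.93 yaw -7.89 rms 0.42
B ('top', 'side') lat mm 0.97 at x=90: -0.78 yaw -8.14 rms 0.33
```

```bash
cat >> h.py <<'E'
def shifted(i,lat,yaw90lat,yaw):
    # axis passes lateral yaw90lat at x=90 of init frame
    a=i[2];p=np.array([i[0]+.09*np.cos(a)-yaw90lat*np.sin(a),i[1]+.09*np.sin(a)+yaw90lat*np.cos(a)])
    y=np.radians(yaw);return (p[0]-.09*np.cos(y),p[1]-.09*np.sin(y),y)
A=shifted((.396,.1719,np.radians(15.07)),0,.0019,15.25)
B=shifted((.3936,-.1039,np.radians(-7.03)),0,-.0007,-8.2)
E
python3 - <<'E'
from h import *
print(A,B,"gripA",W(A,[.118,0,.09]),"B 165",W(B,[.165,0,.09]))
def circ(x,r,n=40):
    t=np.linspace(0,2*np.pi,n);return np.c_[0*t+x,r*np.cos(t),75+r*np.sin(t)]/1000
Cc=np.array([(30,32,105),(30,-32,105),(-30,-32,105),(-30,32,105),(30,32,105)])/1000
out=[]
for c,offs in (("top",((175,255),(310,260))),("side",((205,145),(195,240)))):
    im=cv2.imread(f"pics/{c}0.png")
    for o,off,L in ((A,offs[0],[Cc,circ(90,27),circ(95,27),circ(141,24.5),circ(38,17)]),(B,offs[1],[Cc,circ(38,17),circ(136.5-26,10),circ(136.5-17,10),circ(136.5,7)])):
        z=cv2.resize(im[off[1]:off[1]+95,off[0]:off[0]+125],None,fx=3.2*2/2,fy=3.2,interpolation=cv2.INTER_CUBIC)
        for P in L:
            q=((proj(c,W(o,P))-off+.5)*3.2-.5)
            cv2.polylines(z,[np.round(q*8).astype(int)],False,(0,0,255),1,cv2.LINE_AA,3)
        out.append(z)
cv2.imwrite("pics/ov.png",np.vstack([np.hstack(out[:2]),np.hstack(out[2:])])[:600,:800])
E
```

```text
(np.float64(0.395579943698623), np.float64(0.17346175334589056), np.float64(0.26616271092913524)) (np.float64(0.39375786534788637), np.float64(-0.10277314554626694), np.float64(-0.143116998663535)) gripA [[0.50942485 0.20449944 0.09      ]] B 165 [[ 0.55707094 -0.12630692  0.09      ]]
```

View pics/ov.png

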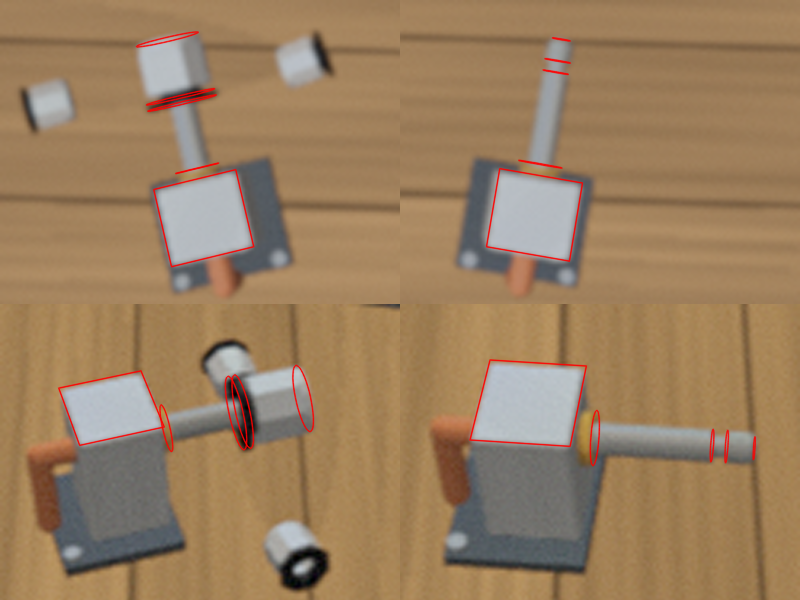

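```bash
cat >> h.py <<'E'
from scipy.spatial.transform import Rotation as Ro
def plan(target,rpy,n,s=None):
    """n equal rows; prints tool-axis linear & rotation"""
    s=s or get_state();p=np.array(s["tcp_pos"]);R=Ro.from_euler("xyz",s["ee_rot"],degrees=True);Rt=Ro.from_euler("xyz",rpy,degrees=True)
    rv=(R.inv()*Rt).as_rotvec(degrees=True)/n;d=(np.array(target)-p)/n
    for i in range(n):
        print("rot",rv.round(2),"lin",(R.inv().apply(d)*1000).round(1));R=R*Ro.from_rotvec(rv,degrees=True)
E
python3 -c "
from h import *
plan([.507,.2038,.16],[180,0,15.25],8)"
```

```text
rot [0.   0.   7.07] lin [-27.9  52.2   8.9]
rot [0.   0.   7.07] lin [-21.2  55.3   8.9]
rot [0.   0.   7.07] lin [-14.3  57.5   8.9]
rot [0.   0.   7.07] lin [-7.1 58.8  8.9]
rot [0.   0.   7.07] lin [ 0.2 59.2  8.9]
rot [0.   0.   7.07] lin [ 7.5 58.7  8.9]
rot [0.   0.   7.07] lin [14.7 57.4  8.9]
rot [0.   0.   7.07] lin [21.6 55.1  8.9]
```

```bash
python3 -m jog '{"rotation":[[0,0,7],[0,0,7],[0,0,7],[0,0,7],[0,0,7],[0,0,7],[0,0,7],[0,0,7]],"linear":[[-25,48,8],[-20,50,8],[-13,53,8],[-7,54,8],[0,55,8],[7,54,8],[13,53,8],[20,50,8]],"hand":[66,66,66,66,66,66,66,66]}' 45
python3 -c "
from h import *
plan([.507,.2038,.16],[180,0,15.25],4)"
```

```text
clock: 1.4
tcp_pos: [0.4821, 0.2312, 0.1671]
ee_rot: [-180.0, -0.0, 15.6]
ft_force: [0.6, 1.1, -0.2]
width: 0.775
rot [-0.   -0.    0.08] lin [4.2 8.3 1.8]
rot [-0.   -0.    0.08] lin [4.2 8.3 1.8]
rot [-0.   -0.    0.08] lin [4.2 8.3 1.8]
rot [-0.   -0.    0.08] lin [4.2 8.3 1.8]
```

```bash
python3 -m jog '{"rotation":[[0,0,0.4],[0,0,0],[0,0,0],[0,0,0],[0,0,0],[0,0,0],[0,0,0],[0,0,0]],"linear":[[4,7,6],[4,8,9],[4,8,9],[4,8,9],[0,0,0],[0,0,0],[0,0,0],[0,0,0]],"hand":[66,66,66,66,66,66,66,66]}'
python3 - <<'E'
from h import *
for c in("top","side"): cv2.imwrite(f"pics/{c}1.png",get_image(c))
s=get_state();print(s["tcp_pos"],s["ee_rot"],s["ft_force"])
t=cv2.imread("pics/top1.png")[225:345,160:290];q=cv2.imread("pics/side1.png")[80:240,200:370]
z=np.hstack([cv2.resize(t,(400,369)),cv2.resize(q,(400,376))[:369]]);cv2.imwrite("pics/z1.png",z)
plan([.507,.2038,.11],[180,0,15.25],4)
E
```

```text
clock: 2.4
tcp_pos: [0.5046, 0.2072, 0.1345]
ee_rot: [-180.0, -0.0, 15.4]
ft_force: [-0.5, 0.2, -0.4]
width: 0.774
[0.50459989 0.207106   0.13441369] [ 1.79997451e+02 -7.92621775e-03  1.54009918e+01] [-0.44373103  0.01094659  0.62771586]
rot [ 0.   -0.    0.04] lin [0.4 1.  6.1]
rot [ 0.   -0.    0.04] lin [0.4 1.  6.1]
rot [ 0.   -0.    0.04] lin [0.4 1.  6.1]
rot [ 0.   -0.    0.04] lin [0.4 1.  6.1]
```

View pics/z1.png

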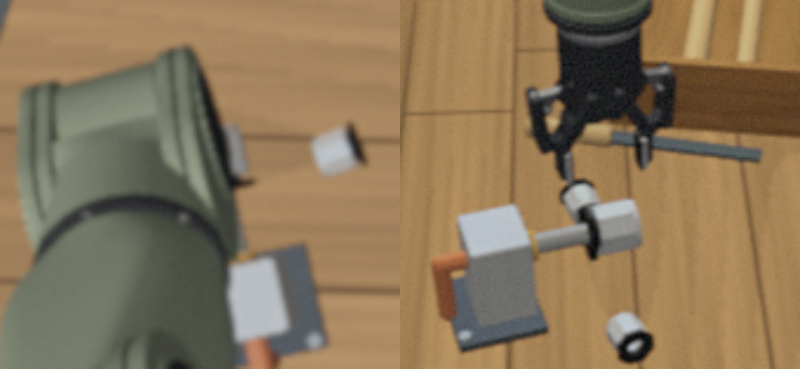

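Run:
```python
from h import *
q=cv2.imread("pics/side1.png")[100:180,240:330];z=cv2.resize(q,None,fx=7,fy=7,interpolation=cv2.INTER_CUBIC)
s=get_state();p=s["tcp_pos"];R=Ro.from_euler("xyz",s["ee_rot"],degrees=True)
for b in(0,5,10,15):
    for sx in(-33,33):
        for y in (-11,11):
            u=(proj("side",p+R.apply(np.array([sx,y,-b])/1000))[0]-(240,100)+.5)*7-.5
            cv2.circle(z,tuple(np.round(u).astype(int)),3,[(0,0,255),(0,255,0),(255,0,0),(0,255,255)][b//5],-1)
cv2.imwrite("pics/z2.png",z)
```

```text
(no output)
```

View pics/z2.png

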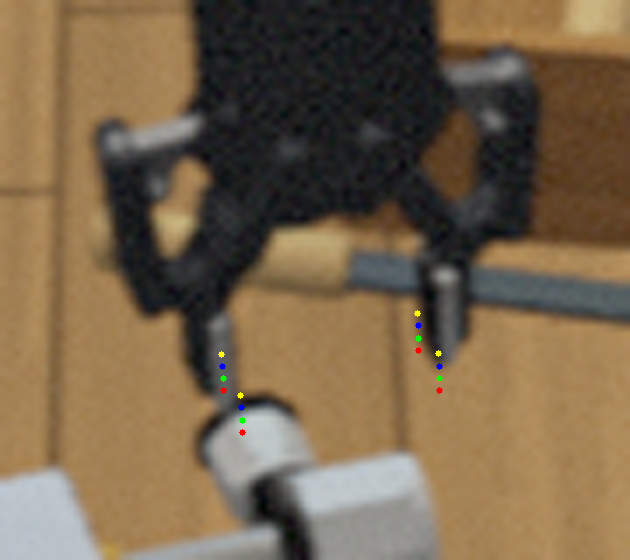

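```bash
python3 -m jog '{"rotation":[[0,0,0.15],[0,0,0],[0,0,0],[0,0,0],[0,0,0],[0,0,0],[0,0,0],[0,0,0]],"linear":[[1.5,4,0],[0,0,10],[0,0,10],[0,0,10],[0,0,10],[0,0,7],[0,0,3.4],[0,0,0]],"hand":[66,66,66,66,66,66,66,66]}'
python3 - <<'E'
from h import *
for c in("side",): cv2.imwrite(f"pics/{c}2.png",get_image(c))
s=get_state();print(s["tcp_pos"],s["ee_rot"],s["ft_force"])
q=cv2.imread("pics/side2.png")[110:210,230:340];z=cv2.resize(q,None,fx=6,fy=6,interpolation=cv2.INTER_CUBIC)
cv2.imwrite("pics/z3.png",z)
# tool offsets in A frame
d=s["tcp_pos"][:2]-np.array(A[:2]);c,n=np.cos(A[2]),np.sin(A[2]);print("in A:",c*d[0]+n*d[1],-n*d[0]+c*d[1])
E
```

```text
clock: 3.5
tcp_pos: [0.5071, 0.2035, 0.0838]
ee_rot: [180.0, 0.0, 15.2]
ft_force: [0.2, -0.3, 0.3]
width: 0.78
[0.50717141 0.2035619  0.08401232] [ 1.79996405e+02 -6.30658680e-03  1.52415121e+01] [ 0.32979125  0.78679573 -0.29999658]
in A: 0.11557931026263928 -0.00031179729355237246
```

View pics/z3.png

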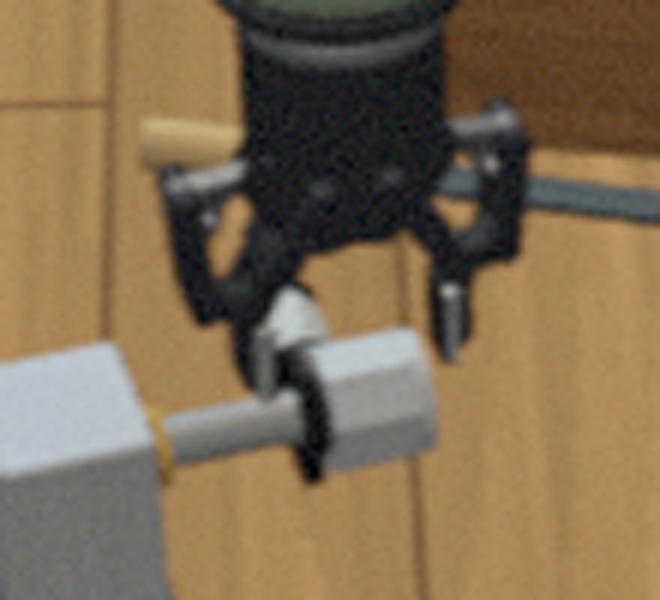

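Run:
```python
from h import *
s=get_state();p=s["tcp_pos"];R=Ro.from_euler("xyz",s["ee_rot"],degrees=True)
for b in(0,5,10,15):
    for sx in(-33,33,37):
        for y in (-11,11): print(b,sx,y,((proj("side",p+R.apply(np.array([sx,y,-b])/1000))[0]-(230,110)+.5)*6).round())
```

```text
0 -33 -11 [265. 384.]
0 -33 11 [281. 419.]
0 33 -11 [428. 349.]
0 33 11 [445. 383.]
0 37 -11 [438. 346.]
0 37 11 [455. 381.]
5 -33 -11 [264. 374.]
5 -33 11 [281. 409.]
5 33 -11 [428. 339.]
5 33 11 [445. 374.]
5 37 -11 [438. 337.]
5 37 11 [455. 371.]
10 -33 -11 [264. 364.]
10 -33 11 [280. 399.]
10 33 -11 [428. 329.]
10 33 11 [445. 364.]
10 37 -11 [437. 327.]
10 37 11 [455. 361.]
15 -33 -11 [263. 354.]
15 -33 11 [279. 389.]
15 33 -11 [427. 319.]
15 33 11 [445. 353.]
15 37 -11 [437. 316.]
15 37 11 [455. 351.]
```

```bash
python3 -m jog '{"rotation":[[0,0,0],[0,0,0],[0,0,0],[0,0,0],[0,0,0],[0,0,0],[0,0,0],[0,0,0]],"linear":[[0,-0.3,2],[0,0,0],[0,0,0],[0,0,0],[0,0,0],[0,0,0],[0,0,0],[0,0,0]],"hand":[60,54,52,50,48,46,44,40]}' 45
python3 - <<'E'
from h import *
for c in("side",): cv2.imwrite(f"pics/{c}3.png",get_image(c))
s=get_state();print(s["tcp_pos"],s["ee_rot"],s["ft_force"],s["moment"],s["width"]*85.4)
f=s["ft_force"];c,n=np.cos(A[2]),np.sin(A[2]);print("F in A",c*f[0]+n*f[1],-n*f[0]+c*f[1],f[2])
q=cv2.imread("pics/side3.png")[110:210,230:340];z=cv2.resize(q,None,fx=6,fy=6,interpolation=cv2.INTER_CUBIC)
cv2.imwrite("pics/z4.png",z)
E
```

```text
clock: 4.55
tcp_pos: [0.51, 0.2047, 0.0833]
ee_rot: [-180.0, -0.4, 15.2]
ft_force: [12.9, 4.5, 12.3]
width: 0.52
[0.51004287 0.20468526 0.08326194] [-179.9766422    -0.4302939    15.22474254] [14.15148992  4.56792113 11.76566256] [ 0.79249683 -3.03270657 -0.01260328] 44.67955459430827
F in A 14.85468393329317 0.6847888212908604 11.765662559833782
```

View pics/z4.png

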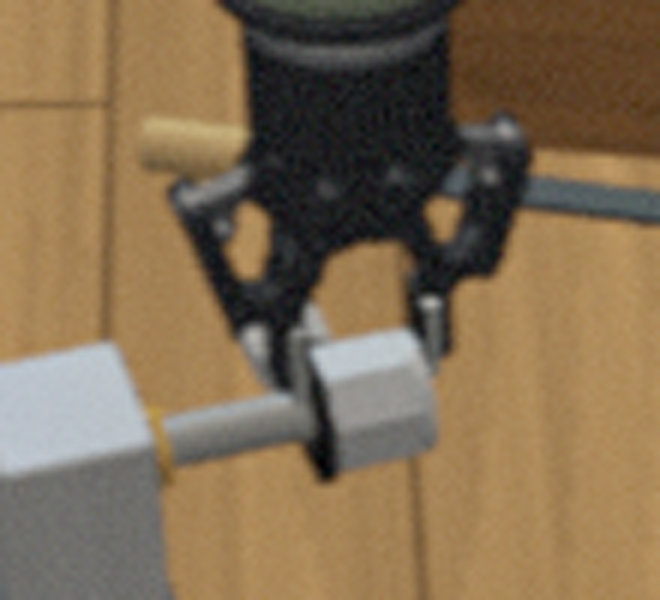

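```bash
python3 -m jog '{"rotation":[[0,0,0],[0,0,0],[0,0,0],[0,0,0],[0,0,0],[0,0,0],[0,0,0],[0,0,0]],"linear":[[1,0,-0.5],[1,0,-0.5],[1,0,-0.3],[0,0,0],[0,0,0],[0,0,0],[0,0,0],[0,0,0]],"hand":[40,40,40,40,40,40,40,40]}' 45
cat >> h.py <<'E'
def rep(o):
    s=get_state();d=s["tcp_pos"][:2]-np.array(o[:2]);c,n=np.cos(o[2]),np.sin(o[2]);f=s["ft_force"];m=s["moment"]
    print("pos",((c*d[0]+n*d[1])*1e3).round(2),((-n*d[0]+c*d[1])*1e3).round(2),(s["tcp_pos"][2]*1e3).round(2),"rot",s["ee_rot"].round(2),"F",(c*f[0]+n*f[1]).round(2),(-n*f[0]+c*f[1]).round(2),f[2].round(2),"M",(c*m[0]+n*m[1]).round(2),(-n*m[0]+c*m[1]).round(2),m[2].round(2),"w",(s["width"]*85.4).round(2))
E
python3 -c "
from h import *
rep(A)"
```

```text
clock: 5.6
tcp_pos: [0.5102, 0.2047, 0.0834]
ee_rot: [-180.0, -0.0, 15.2]
ft_force: [3.4, 1.0, 5.2]
width: 0.52Traceback (most recent call last):
  File "<string>", line 3, in <module>
    rep(A)
    ~~~^^^
  File "h.py", line 25, in rep
    print("pos",((c*d[0]+n*d[1])*1e3).round(2),((-n*d[0]+c*d[1])*1e3).round(2),(s["tcp_pos"][2]*1e3).round(2),"rot",s["ee_rot"].round(2),"F",(c*f[0]+n*f[1]).round(2),(-n*f[0]+c*f[1]).round(2),f[2].round(2),"M",(c*m[0]+n*m[1]).round(2),(-n*m[0]+c*m[1]).round(2),m[2].round(2),"w",(s["width"]*85.4).round(2))
                                                                                                                                                                                                                                                                                       ^^^^^^^^^^^^^^^^^^^^^^^
AttributeError: 'float' object has no attribute 'round'
```

```bash
sed -i 's/(s\["width"\]\*85.4).round(2)/round(s["width"]*85.4,2)/' h.py; python3 -m jog '{"rotation":[[0,0,0],[0,0,0],[0,0,0],[0,0,0],[0,0,0],[0,0,0],[0,0,0],[0,0,0]],"linear":[[1,0,-0.5],[1,0,0],[1,0,0],[1,0,0],[1,0,0],[1,0,0],[1,0,0],[0,0,0]],"hand":[40,40,40,40,40,40,40,40]}'
python3 -c "
from h import *
rep(A)"
```

```text
clock: 6.6
tcp_pos: [0.5168, 0.2065, 0.0837]
ee_rot: [180.0, -0.0, 15.2]
ft_force: [0.5, 0.8, -2.2]
width: 0.518
pos 125.61 -0.05 83.67 rot [179.99  -0.    15.24] F 0.69 0.67 -2.21 M 0.01 -0.0 -0.02 w 44.25
```

```bash
python3 -m jog '{"rotation":[[0,0,0],[0,0,0],[0,0,0],[0,0,0],[0,0,0],[0,0,0],[0,0,0],[0,0,0]],"linear":[[4,0,0],[5,0,0],[6,0,0],[6,0,0],[7,0,0],[7,0,0],[7,0,0],[7,0,0]],"hand":[40,40,40,40,40,40,40,40]}'
python3 - <<'E'
from h import *
rep(A)
for c in("side","top"): cv2.imwrite(f"pics/{c}5.png",get_image(c))
cv2.imwrite("pics/z5.png",cv2.resize(cv2.imread("pics/side5.png")[100:210,220:350],None,fx=5,fy=5,interpolation=cv2.INTER_CUBIC))
E
```

```text
clock: 7.6
tcp_pos: [0.5644, 0.2194, 0.0837]
ee_rot: [180.0, 0.0, 15.2]
ft_force: [0.1, 0.0, -1.9]
width: 0.518
pos 174.97 -0.05 83.66 rot [1.7999e+02 1.0000e-02 1.5240e+01] F 0.11 0.02 -1.86 M 0.01 0.01 -0.01 w 44.25
```

View pics/z5.png

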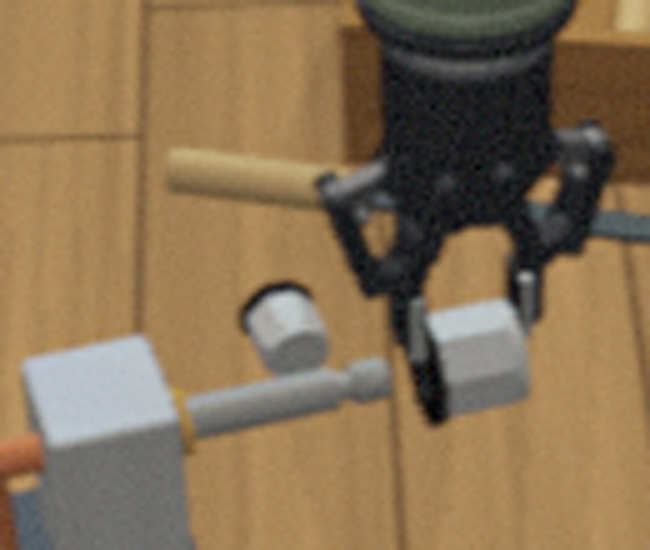

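```bash
python3 -c "
from h import *
t=W(B,[.185,0,.11])[0];print(t);plan(t,[180,0,-8.2],8)"
```

```text
[ 0.57686647 -0.1291595   0.11      ]
rot [ 0.   -0.    2.93] lin [-10.   42.4  -3.3]
rot [ 0.   -0.    2.93] lin [-7.8 42.9 -3.3]
rot [ 0.   -0.    2.93] lin [-5.6 43.2 -3.3]
rot [ 0.   -0.    2.93] lin [-3.4 43.5 -3.3]
rot [ 0.   -0.    2.93] lin [-1.1 43.6 -3.3]
rot [ 0.   -0.    2.93] lin [ 1.1 43.6 -3.3]
rot [ 0.   -0.    2.93] lin [ 3.3 43.5 -3.3]
rot [ 0.   -0.    2.93] lin [ 5.5 43.2 -3.3]
```

```bash
python3 -m jog '{"rotation":[[0,0,1],[0,0,2.5],[0,0,3],[0,0,3],[0,0,3],[0,0,3],[0,0,3],[0,0,2]],"linear":[[0,15,-8],[-8,32,-8],[-8,42,-6],[-6,43,-4],[-4,43,0],[-2,43,0],[0,43,0],[1,30,0]],"hand":[40,40,40,40,40,40,40,40]}'
python3 -c "
from h import *
rep(B);t=W(B,[.185,0,.11])[0];plan(t,[180,0,-8.2],4)"
```

```text
clock: 8.7
tcp_pos: [0.5683, -0.0769, 0.1104]
ee_rot: [179.9, -0.0, -5.5]
ft_force: [0.6, 0.3, -2.0]
width: 0.519
pos 169.09 50.56 110.43 rot [ 1.7994e+02 -3.0000e-02 -5.5100e+00] F 0.53 0.39 -1.97 M -0.03 0.02 -0.03 w 44.32
rot [ 0.01 -0.01  0.67] lin [ 3.4 12.8  0.1]
rot [ 0.01 -0.01  0.67] lin [ 3.5 12.8  0.1]
rot [ 0.01 -0.01  0.67] lin [ 3.7 12.7  0.1]
rot [ 0.01 -0.01  0.67] lin [ 3.8 12.7  0.1]
```

```bash
python3 -m jog '{"rotation":[[0,0,0.7],[0,0,0.7],[0,0,0.7],[0,0,0.6],[0,0,0],[0,0,0],[0,0,0],[0,0,0]],"linear":[[5,13,0],[5,14,0],[4,14,0],[2,10,3],[0,0,12],[0,0,9],[0,0,2.5],[0,0,0]],"hand":[40,40,40,40,40,40,40,40]}'
python3 -c "
from h import *
rep(B);t=W(B,[.185,0,.0837])[0];plan(t,[180,0,-8.2],1)"
```

```text
clock: 9.7
tcp_pos: [0.5792, -0.1256, 0.0831]
ee_rot: [180.0, 0.0, -7.9]
ft_force: [0.4, -0.6, -2.0]
width: 0.517
pos 186.76 3.82 83.06 rot [ 1.80e+02  2.00e-02 -7.94e+00] F 0.45 -0.52 -2.0 M -0.01 -0.01 -0.06 w 44.14
rot [0.   0.02 0.26] lin [-1.8  3.8 -0.6]
```

```bash
python3 -m jog '{"rotation":[[0,0,0.26],[0,0,0],[0,0,0],[0,0,0],[0,0,0],[0,0,0],[0,0,0],[0,0,0]],"linear":[[0,2,-0.6],[0,1.8,0],[0,0,0],[0,0,0],[0,0,0],[0,0,0],[0,0,0],[0,0,0]],"hand":[40,40,40,40,40,40,40,40]}'
python3 - <<'E'
from h import *
rep(B)
for c in("side","top"): cv2.imwrite(f"pics/{c}6.png",get_image(c))
for n,t in (("side",(195,200)),("top",(310,220))):
    cv2.imwrite(f"pics/z6{n}.png",cv2.resize(cv2.imread(f"pics/{n}6.png")[t[1]:t[1]+120,t[0]:t[0]+150],None,fx=5,fy=5,interpolation=cv2.INTER_CUBIC))
E
```

```text
clock: 10.7
tcp_pos: [0.5786, -0.1297, 0.0838]
ee_rot: [180.0, 0.0, -8.2]
ft_force: [0.2, -0.3, -1.5]
width: 0.517
pos 186.82 -0.27 83.81 rot [179.99   0.    -8.22] F 0.2 -0.28 -1.53 M -0.05 0.03 0.02 w 44.18
```

View pics/z6side.png

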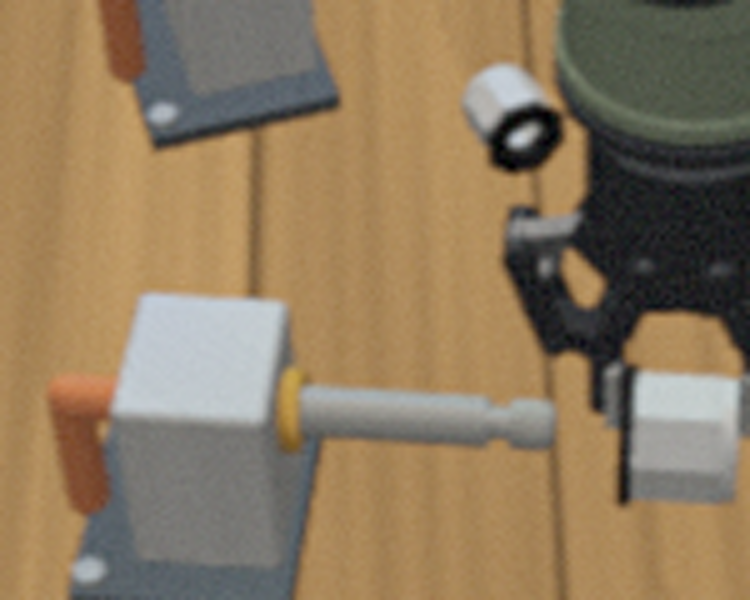

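View pics/z6top.png

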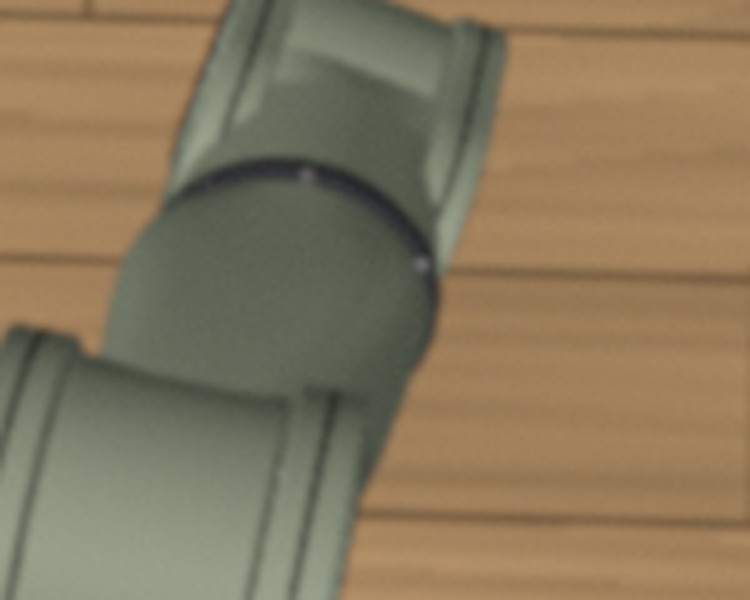

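```bash
python3 -m jog '{"rotation":[[0,0,0],[0,0,0],[0,0,0],[0,0,0],[0,0,0],[0,0,0],[0,0,0],[0,0,0]],"linear":[[-7,-0.25,0],[-8,0,0],[-8,0,0],[-5,0,0],[-2,0,0],[-2,0,0],[-2,0,0],[-2,0,0]],"hand":[40,40,40,40,40,40,40,40]}'
python3 -c "
from h import *
rep(B)"
```

```text
clock: 11.8
tcp_pos: [0.5431, -0.1242, 0.0838]
ee_rot: [180.0, -0.0, -8.2]
ft_force: [1.2, 0.1, -2.6]
width: 0.518
pos 150.83 0.07 83.81 rot [ 1.80e+02 -1.00e-02 -8.21e+00] F 1.21 0.28 -2.59 M 0.27 -0.18 0.0 w 44.22
```

```bash
python3 -m jog '{"rotation":[[0,0,0],[0,0,0],[0,0,0],[0,0,0],[0,0,0],[0,0,0],[0,0,0],[0,0,0]],"linear":[[-1.5,0,0],[-1.5,0,0],[-1.5,0,0],[-1.5,0,0],[-2,0,0],[-2,0,0],[0,0,0],[0,0,0]],"hand":[40,40,40,40,40,40,40,40]}'
python3 -c "
from h import *
rep(B)"
```

```text
clock: 12.8
tcp_pos: [0.533, -0.1227, 0.0838]
ee_rot: [-180.0, 0.0, -8.2]
ft_force: [2.2, 4.2, 0.7]
width: 0.521
pos 140.66 0.11 83.8 rot [-1.7999e+02  3.0000e-02 -8.2200e+00] F 1.61 4.52 0.69 M 1.01 -0.07 -0.0 w 44.52
```

```bash
python3 -m jog '{"rotation":[[0,0,0],[0,0,0],[0,0,0],[0,0,0],[0,0,0],[0,0,0],[0,0,0],[0,0,0]],"linear":[[0,-0.6,-0.3],[-1.5,0,0],[-1.5,0,0],[-1.5,0,0],[-1.5,0,0],[0,0,0],[0,0,0],[0,0,0]],"hand":[40,40,40,40,40,40,40,40]}'
python3 -c "
from h import *
rep(B)"
```

```text
clock: 13.8
tcp_pos: [0.5273, -0.1214, 0.0841]
ee_rot: [180.0, 0.0, -8.2]
ft_force: [0.4, -0.2, -2.9]
width: 0.52
pos 134.86 0.58 84.12 rot [179.99   0.    -8.22] F 0.41 -0.18 -2.89 M -0.05 0.01 -0.03 w 44.42
```

```bash
python3 -m jog '{"rotation":[[0,0,0],[0,0,0],[0,0,0],[0,0,0],[0,0,0],[0,0,0],[0,0,0],[0,0,0]],"linear":[[-1.5,0,0],[-1.5,0,0],[-1.5,0,0],[-1.5,0,0],[-1.5,0,0],[-1.5,0,0],[0,0,0],[0,0,0]],"hand":[40,40,40,40,40,40,40,40]}'
python3 -c "
from h import *
rep(B)"
```

```text
clock: 14.8
tcp_pos: [0.5184, -0.1201, 0.0841]
ee_rot: [180.0, -0.0, -8.2]
ft_force: [0.2, 0.3, -2.7]
width: 0.52
pos 125.88 0.6 84.1 rot [180.    -0.    -8.22] F 0.12 0.36 -2.68 M -0.05 -0.0 -0.01 w 44.44
```

Sliding freely. Next I feel for the bottom in small steps.

```bash
python3 -m jog '{"rotation":[[0,0,0],[0,0,0],[0,0,0],[0,0,0],[0,0,0],[0,0,0],[0,0,0],[0,0,0]],"linear":[[-0.8,0,0],[-0.8,0,0],[-0.8,0,0],[-0.8,0,0],[-0.8,0,0],[0,0,0],[0,0,0],[0,0,0]],"hand":[40,40,40,40,40,40,40,40]}'
python3 -c "
from h import *
rep(B)"
```

```text
clock: 15.8
tcp_pos: [0.5144, -0.1195, 0.0841]
ee_rot: [180.0, 0.0, -8.2]
ft_force: [-0.3, -0.2, -2.5]
width: 0.521
pos 121.83 0.61 84.12 rot [179.99   0.    -8.22] F -0.28 -0.23 -2.51 M -0.02 0.04 0.01 w 44.48
```

```bash
python3 -m jog '{"rotation":[[0,0,0],[0,0,0],[0,0,0],[0,0,0],[0,0,0],[0,0,0],[0,0,0],[0,0,0]],"linear":[[-0.6,0,0],[-0.6,0,0],[-0.6,0,0],[-0.6,0,0],[0,0,0],[0,0,0],[0,0,0],[0,0,0]],"hand":[40,40,40,40,40,40,40,40]}'
python3 -c "
from h import *
rep(B)"
```

```text
clock: 16.8
tcp_pos: [0.5133, -0.1194, 0.0842]
ee_rot: [180.0, -0.2, -8.2]
ft_force: [8.5, -1.1, -7.8]
width: 0.525
pos 120.73 0.58 84.24 rot [ 1.7998e+02 -1.6000e-01 -8.2100e+00] F 8.6 0.16 -7.82 M -0.01 -2.02 -0.03 w 44.87
```

```bash
python3 -m jog '{"rotation":[[0,0,0],[0,0,0],[0,0,0],[0,0,0],[0,0,0],[0,0,0],[0,0,0],[0,0,0]],"linear":[[-0.7,0,0],[-0.7,0,0],[0,0,0],[0,0,0],[0,0,0],[0,0,0],[0,0,0],[0,0,0]],"hand":[40,40,40,40,40,40,40,40]}'
python3 -c "
from h import *
rep(B)"
```

```text
clock: 17.8
tcp_pos: [0.5132, -0.1194, 0.0844]
ee_rot: [180.0, -0.3, -8.2]
ft_force: [16.3, -3.0, -12.9]
width: 0.515
pos 120.61 0.6 84.37 rot [179.97  -0.33  -8.2 ] F 16.56 -0.62 -12.9 M -0.02 -3.63 0.05 w 43.99
```

```bash
python3 -m jog '{"rotation":[[0,0,0],[0,0,0],[0,0,0],[0,0,0],[0,0,0],[0,0,0],[0,0,0],[0,0,0]],"linear":[[-0.4,0,0],[-0.4,0,0],[-0.4,0,0],[-0.4,0,0],[-0.4,0,0],[0,0,0],[0,0,0],[0,0,0]],"hand":[45,46,47,48,49,50,51,51]}'
python3 -c "
from h import *
rep(B)"
```

```text
clock: 18.8
tcp_pos: [0.5101, -0.1189, 0.0842]
ee_rot: [180.0, -0.2, -8.2]
ft_force: [9.8, -1.6, -9.7]
width: 0.599
pos 117.42 0.61 84.19 rot [ 1.7998e+02 -1.7000e-01 -8.2000e+00] F 9.91 -0.16 -9.74 M -0.0 -2.07 0.03 w 51.12
```

```bash
python3 -m jog '{"rotation":[[0,0,0],[0,0,0],[0,0,0],[0,0,0],[0,0,0],[0,0,0],[0,0,0],[0,0,0]],"linear":[[0,0,0],[0,0,0],[0.5,0,0],[0.5,0,0],[0.5,0,0],[0.5,0,0],[0,0,0],[0,0,0]],"hand":[53,55,60,65,70,70,70,70]}'
python3 - <<'E'
from h import *
rep(B)
cv2.imwrite("pics/side7.png",get_image("side"))
cv2.imwrite("pics/z7.png",cv2.resize(cv2.imread("pics/side7.png")[210:310,220:340],None,fx=6,fy=6,interpolation=cv2.INTER_CUBIC))
E
```

```text
clock: 19.8
tcp_pos: [0.5106, -0.119, 0.0841]
ee_rot: [180.0, 0.0, -8.2]
ft_force: [0.3, 1.1, 1.1]
width: 0.82
pos 117.99 0.58 84.1 rot [ 1.7999e+02  1.0000e-02 -8.2200e+00] F 0.18 1.13 1.06 M 0.0 0.03 0.01 w 70.01
```

View pics/z7.png

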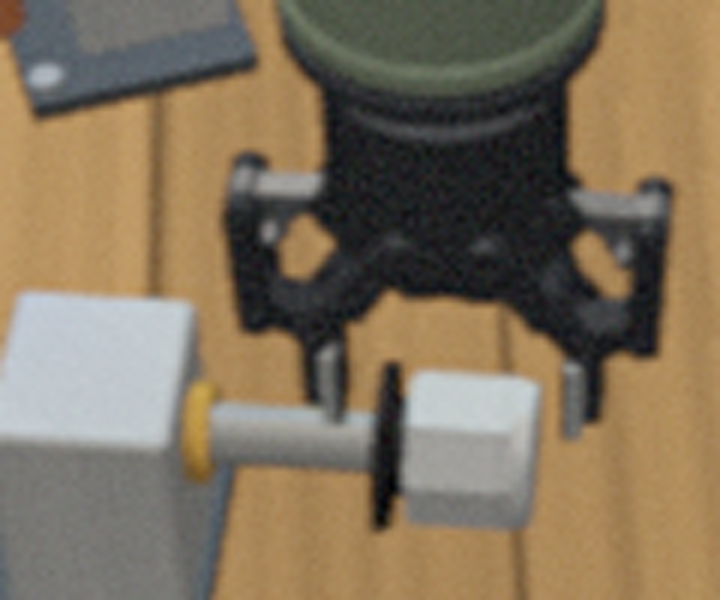

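```bash
python3 -m jog '{"rotation":[[0,0,0],[0,0,0],[0,0,0],[0,0,0],[0,0,0],[0,0,0],[0,0,0],[0,0,0]],"linear":[[0,0,-3],[0,0,-6],[0,0,-12],[0,0,-20],[0,0,-25],[0,20,-25],[0,40,-20],[0,50,-10]],"hand":[70,70,70,70,70,70,70,70]}'
python3 -m jog '{"rotation":[[0,0,0],[0,0,0],[0,0,0],[0,0,0],[0,0,0],[0,0,0],[0,0,0],[0,0,0]],"linear":[[0,50,0],[0,50,0],[0,40,0],[0,20,0],[0,0,0],[0,0,0],[0,0,0],[0,0,0]],"hand":[70,70,70,70,70,70,70,70]}'
python3 - <<'E'
from h import *
print(get_state()["ft_force"])
def circ(x,r,n=40):
    t=np.linspace(0,2*np.pi,n);return np.c_[0*t+x,r*np.cos(t),75+r*np.sin(t)]/1000
out=[]
for c,off in(("top",(310,250)),("side",(220,200))):
    im=get_image(c);cv2.imwrite(f"pics/{c}8.png",im)
    z=cv2.resize(im[off[1]:off[1]+100,off[0]:off[0]+130],None,fx=3,fy=3,interpolation=cv2.INTER_CUBIC);y=z.copy()
    for x,r in((103.5-11,27),(103.5-6,27),(143.5,24.5)):
        q=(proj(c,W(B,circ(x,r)))-off+.5)*3-.5
        cv2.polylines(z,[np.round(q*8).astype(int)],False,(0,0,255),1,cv2.LINE_AA,3)
    out.append(np.vstack([y,z]))
cv2.imwrite("pics/z8.png",np.hstack(out)[:600,:800])
E
```

```text
clock: 20.85
tcp_pos: [0.4952, -0.2286, 0.2071]
ee_rot: [180.0, -0.1, -8.1]
ft_force: [0.6, -0.1, -0.2]
width: 0.82
clock: 21.85
tcp_pos: [0.4724, -0.3857, 0.2053]
ee_rot: [180.0, -0.0, -8.2]
ft_force: [0.9, 0.7, -0.2]
width: 0.819
[ 0.89532907  0.69138112 -0.17340026]
```

View pics/z8.png

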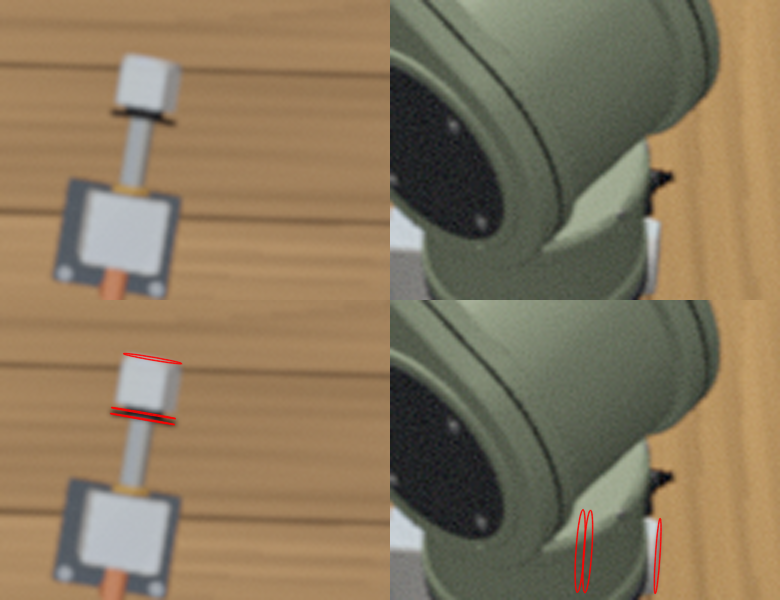

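View pics/top8.png

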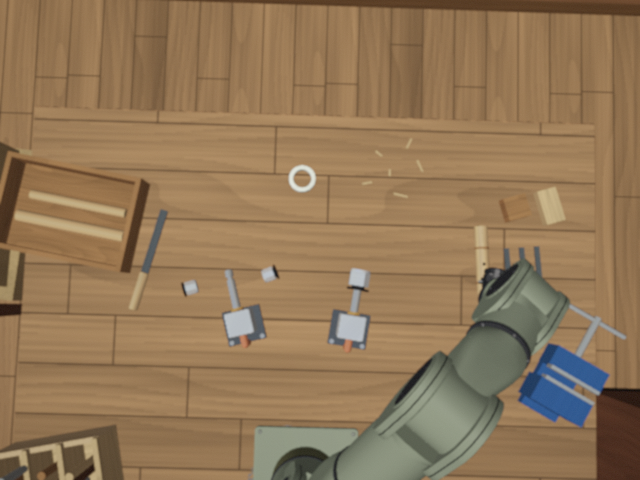

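```bash
python3 -c "
from plant import *
print(job_done())"
```

```text
the job is handed in; nothing more can be done
None
```

The largest cap is now on outlet_b, pushed home with its ring out. I handed the job in at about 22 s of the 54 s.

- **Removal:** I held the ring pressed against the cap (45 N grip, opening about 44.5 mm) through the whole pull. The cap then came straight off along the stub with under 3 N at the wrist.
- **Fitting:** Going on to outlet_b's stub, it touched lightly off-centre at about 5 N sideways. I corrected by 0.6 mm sideways and 0.3 mm up, and it slid freely after that. The bottom was felt at tool x of about 120.7 mm, roughly 0.7 mm from what the picture predicted. A further 1.4 mm command did not move it, with a wrist force of about 21 N in all (16.6 N along the axis).
- **Locking:** I let the ring out slowly while keeping about 10 N on the closed end, and the opening grew to 51 mm, the ring-out size. The picture taken then shows the gap between ring and barrel.
- **Last checks:** The top picture shows the cap within about a pixel of its expected home position. The tape, rasp and small caps look unmoved. The wrist reads about 1 N, with the gripper clear.
- **Not checked:** The lock was not tug-tested, because gripping the cap would press the ring again. In the last pictures the arm hid part of the flute from above and most of the cap from the side. The gripper stayed about 0.2 m up near the flute.

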